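# Uncap the left-hand hardener manifold

## Task

Open the hardener manifold for cleaning: first push the shut-off slide on the valve panel fully home against its end stop, the end away from the knob, and then turn the vent knob clockwise until it clicks over to its other stop. Only then unscrew every cap that is still on the manifold - the hardener side has left-hand threads, so clockwise seen from above loosens them - and put all the caps in the shallow steel parts tray, leaving the bottles and the other things on the bench where they are.

Things in the scene. Friction and masses are not known exactly. Their poses are not given: they have to be found in the camera images.
- cap0_mid (a point): hollow aluminium cap, may be absent: round skirt 42 mm wide, 25 mm high incl. closed top, on it a hex head 30 mm across flats, 26 mm high, grooved all round (sign of a left-hand thread); 51 mm in all, 0.1 to 0.16 kg. Point: on its axis, 25.5 mm above the rim, at the foot of the hex. z up out of the hex; hex flats face +x, -x and every 60 degrees. Starts screwed on a port, thread: see port0, port1.
- cap1_mid (a point): hollow aluminium cap, may be absent: round skirt 42 mm wide, 25 mm high incl. closed top, on it a hex head 30 mm across flats, 26 mm high, grooved all round (sign of a left-hand thread); 51 mm in all, 0.1 to 0.16 kg. Point: on its axis, 25.5 mm above the rim, at the foot of the hex. z up out of the hex; hex flats face +x, -x and every 60 degrees. Starts screwed on a port, thread: see port0, port1.
- cap2_mid (a point): hollow aluminium cap, may be absent: round skirt 42 mm wide, 25 mm high incl. closed top, on it a hex head 30 mm across flats, 26 mm high, grooved all round (sign of a left-hand thread); 51 mm in all, 0.1 to 0.16 kg. Point: on its axis, 25.5 mm above the rim, at the foot of the hex. z up out of the hex; hex flats face +x, -x and every 60 degrees. Starts screwed on a port, thread: see port0, port1.
- cap3_mid (a point): hollow aluminium cap, may be absent: round skirt 42 mm wide, 25 mm high incl. closed top, on it a hex head 30 mm across flats, 26 mm high, grooved all round (sign of a left-hand thread); 51 mm in all, 0.1 to 0.16 kg. Point: on its axis, 25.5 mm above the rim, at the foot of the hex. z up out of the hex; hex flats face +x, -x and every 60 degrees. Starts screwed on a port, thread: see port0, port1.
- port0 (a point): centre of port 0's shoulder, on its axis, z up. Cap threads are LEFT-HAND, coarse, with much play: CLOCKWISE from above loosens. After 3.2 to 3.7 rad clockwise (a little play included) the thread is clear and the cap lifts straight off; it must rise 18 mm to clear the stub. Turning alone does not drive it up. A stop ends the turn at about 5.2 rad, the cap still free to lift.
- port1 (a point): centre of port 1's shoulder, as port 0. A cap pulled up too soon is held by the thread after 1 to 8 mm; turned counter-clockwise from its start it meets a hard stop within 0.3 rad. Unscrewing needs little torque.
- port2 (a point): centre of this port's shoulder, as port 0.
- port3 (a point): centre of this port's shoulder, as port 0.
- manifold: fixed aluminium block 80 x 340 x 50 mm with four upright ports along its y, at y = -120, -40, 40, 120 mm; some carry a cap, the others are already open. Origin at the centre of its underside. Each port: a flat square shoulder 46 mm wide 56 mm above the table, on which a screwed-on cap's rim rests, and a threaded stub ending 73 mm above the table.
- tray: loose shallow parts tray, dark steel, 150 (x) x 240 (y) x 20 mm high, walls and floor 4 mm, 0.9 kg. Origin at the centre of its underside, z up. It can be knocked aside.
- panel: fixed grey valve panel, a plate 120 x 280 x 20 mm; on top the vent knob (towards its -y end) and the shut-off slide (towards its +y end). Origin at the centre of its underside, z up. Panel and tray lie at the left and right in front of the manifold, either way round.
- slide_top (a point): centre of the top of the shut-off slide's black grip: 28 mm (panel x) x 20 mm (panel y) x 40 mm high, standing on an aluminium track 40 mm wide; it slides along the panel's +y, away from the knob. Grip top 74.5 mm above the table.
- slide_end (a point): where point slide_top is when the slide stands at its closed end stop (fixed on the panel).
- slide (a joint): travel of the shut-off slide along the panel's +y, m: 0 to 0.02 at the start (open), 0.08 at the closed end stop, by the small steel end plate. Friction about 2 N; stays where it is left.
- knob_axis (a point): point on the vertical axis of the vent knob, at the middle height of its grip (48 mm above the table), axes as the panel. Black knob with a bar grip 42 x 14 mm, the bar reaching from 32 to 64 mm above the table, above a disc 44 mm across. At joint value 0 the bar lies along the panel's x.
- knob (a joint): angle of the vent knob, rad, growing CLOCKWISE seen from above: 0 shut, 1.3 vented (stop at both). An over-centre spring detent: it takes 0.13 N m to leave 0, less towards half-way at 0.65, and past half-way it snaps on to 1.3 and stays; let go sooner it springs back to 0.
- bottle_b: bystander: white bottle 64 mm across, 170 mm high; origin at its underside; leave it where it is.
- bottle_c: bystander: white bottle 64 mm across, 170 mm high; origin at its underside; leave it where it is.
- jar: bystander: white jar 60 mm across, 60 mm high; origin at its underside; leave it where it is.
- cup: bystander: clear cup 70 mm across, 70 mm high; origin at its underside; leave it where it is.
- syringe_a: bystander: twin-barrel syringe lying along its x, 180 x 60 x 24 mm; origin at its underside; leave it where it is.
- syringe_b: bystander: twin-barrel syringe lying along its x, 180 x 60 x 24 mm; origin at its underside; leave it where it is.
Things that resemble listed ones, but are neither listed nor needed, are in the scene too. Leave any green look-alike of the part that bears cap1_mid alone. What is shaped like the part that bears cap3_mid but pink is not meant.

How it is judged (in metres and radians):
On the way, in this order (a step that is already met when the one before it is completed fails the run):
1. the shut-off slide is pushed home to its end stop (value of joint slide above 0.075 m), for 0.2 s.
2. the vent knob has clicked over to vented (value of joint knob above 1.15 rad), for 0.2 s.
At the end, for the whole second after the job is handed in: the slide within 5 mm of its end stop, the vent knob past 1.15 rad, and every cap that was on the manifold lies or stands in the tray (its centre inside the walls and 10 to 42 mm above the tray's underside), at rest (value of joint slide above 0.075 m and value of joint knob above 1.15 rad and x of cap0_mid in the frame of tray between -0.072 and 0.072 m and y of cap0_mid in the frame of tray between -0.117 and 0.117 m and z of cap0_mid in the frame of tray between 0.01 and 0.042 m and linear speed of each of cap0, cap1, cap2, cap3 below 0.03 m/s and x of cap1_mid in the frame of tray between -0.072 and 0.072 m and y of cap1_mid in the frame of tray between -0.117 and 0.117 m and z of cap1_mid in the frame of tray between 0.01 and 0.042 m and x of cap2_mid in the frame of tray between -0.072 and 0.072 m and y of cap2_mid in the frame of tray between -0.117 and 0.117 m and z of cap2_mid in the frame of tray between 0.01 and 0.042 m and x of cap3_mid in the frame of tray between -0.072 and 0.072 m and y of cap3_mid in the frame of tray between -0.117 and 0.117 m and z of cap3_mid in the frame of tray between 0.01 and 0.042 m); the robot touches nothing.
It fails at once if a cap is taken off the manifold before the slide is home and the knob vented (not (value of joint slide above 0.075 m and value of joint knob above 1.15 rad) and z of any of cap0_mid, cap1_mid, cap2_mid, cap3_mid in the frame of manifold above 0.1 m).
It fails at once if a bottle, jar, cup or syringe is pushed more than 4 cm or knocked over (distance of any of bottle_b, bottle_c, jar, cup, syringe_a, syringe_b from where it was at the start of the episode above 0.04 m or angle between any of bottle_b, bottle_c, jar, cup, syringe_a, syringe_b's own z axis and vertical above 0.6 rad).
Of cap0, cap1, cap2, cap3 only 3 to 4 are there at a start; the rules pass over those that are not, and their reading is None.
At some moment in a run one of tray may be knocked a few centimetres aside while the robot is not near it.
Once in a run the grip may slacken for a moment while it holds something.
It also fails if it takes over 210 s, if anything falls off the work surface, if the arm or the gripper's body presses on something with over 40 N, if the wrist force passes 120 N, or if a joint passes its speed limit or range.

## Robot

A 6-joint arm with a two-finger parallel gripper is mounted at the origin on the work surface. World frame = base frame: x ahead of the robot, y to its left, z up, the work surface at z = 0. Lengths are in m, angles in degrees, forces in N, time in s.
With the tool pointing down it reaches from about 0.25 to 0.775 m from the base axis. Payload 8.9 kg.
Tool frame: the origin (TCP) lies on the centre line of the jaws, within the pads' length; the fingertips stand 17 mm ahead of it and the grasp point (between the pads) lies 2 mm behind it; z points along the fingers, y is the direction in which the jaws open and shut (so a half turn about z gives the same grasp; the last joint's range is limited). The gripper opens to 85 mm and grips with 20 to 120 N. Pads are 22 mm wide; open, the fingers measure 114 mm over their backs; the gripper's body (76 mm by 85 mm) begins 54 mm behind the grasp point. The pads swing forward as they close: fully open they stand 13 mm farther back than shut.
Start: joints at [-71.179, 16.656, -8.789, 64.555, 0, 82.019], TCP at [0.237, -0.469, 0.248] pointing down, gripper open.
Joint ranges: [-144.48, 144.48], [-52.06, 99.96], [-74.48, 78.29], [-112.23, 115.85], [-86.99, 84.42], [-180, 180]. Speed limits (degrees/s): [127.2, 127.2, 159.86, 180, 180, 180].

## Interface

Orientations are given as [roll, pitch, yaw] about the fixed x, y, z axes, in that order (R = Rz(yaw) Ry(pitch) Rx(roll)).
In Python, from cell import * gives the robot as it stands.
- The arm moves only by the tool step_arm, never from a script. Its argument "steps" is a list that holds one entry, the list of rows, each a list of 5 numbers: the closure in counts, from 0 (fully open) to 255 (shut), then the shift along the tool's x, y, z in m, then the turn about the tool's z in degrees. A call has 1 to 20 rows; each row is the pose to reach, as a shift and turn from the pose commanded when the call began, along the tool's axes at that moment; what a row does not reach only later rows make up. A row lasts 1/12 s, in which the tool goes at most 41.7 mm and 7.16 degrees, less where a joint would pass 70% of its speed; a pose out of reach is approached as far as the arm can. A call with a gripper value outside its range is refused whole. The fingers move at their own pace and stop on an object; "newtons" is the grip in N (left out, the last holds). Time passes only in rows, so rows that repeat a pose let the fingers close. It gives the time, the measured TCP pose, the force and the opening at its end, in the units of the state.
- state(): the state, without advancing time (a new reading comes with each control period).
- capture(name): name is "scene" or "side" or "wrist"; returns a dict with "img" (384x512x3 uint8, red, green, blue), "intrinsics" (3x3 intrinsics, pixels), "R" (3x3) and "t" (3): a world point X has camera coordinates R X + t. Camera axes: x right, y down, z forward; pixel columns grow to the right and rows downward; lengths in m; the calibration is good to about 2 mm. A picture is of the moment at which its call begins. There is no depth.
- hand_in(): hands the job in, once; it reports no verdict.
Trained networks look in a picture, given as the dict that the camera call returned (one of the last four; its "shot" number tells which), for a name from the list of things; names that differ only in an ending like _2 or _b are one class to them, and where a whole thing is asked for, a point or a joint stands for the part that bears it (a point fixed in the world has none). Each returns a list of dicts, best first, with "confidence" (0 to 1); they miss things now and then, are a little off and sometimes report something else, mostly with a low value. They report only what shows in the picture. A call takes as long as a camera call. They do not tell look-alikes from the thing itself.
- cut_out(picture, name): "pixels" (384x512 bool, what is visible of it).
- place_of(picture, name): "centre" ([x, y, z] in m, in world coordinates, good to about 4 mm: a listed point, or the origin of a listed thing).
The state is a dict: "time_s": time; "qpos": joint angles; "joint_velocities": joint speeds; "effort": joint torques, N m; "position": TCP position; "ee_rot": TCP orientation; "contact_force": force on the tool from outside, world axes, zero at the start; "wrist_torque": the same for the moment, N m; "grip_width": finger opening in m.
Only numpy, scipy, OpenCV 4.12 (cv2) and the standard library are available. Lean on these libraries where they do the work, as an engineer would, in place of code of your own. Each camera call takes 0.05 s, during which the arm holds its last target. There are 200 camera calls.

## Working session

There is one attempt and no reset: what is moved stays moved. The work goes in short steps, Python scripts to look and compute and a tool call to move; the robot and the scene stay as the last step left them, time stands still between calls to the robot, and variables do not carry over. Pictures are saved under pics/ and viewed, on a budget of 14 in all, crops included, one or two more only if the job needs it, and the job is handed in when it is done.

Besides the shell and the picture viewer there is one more tool, called after ">>>" as a command line: name --argument value ..., lists and objects as JSON in quotes. step_arm: Moves the arm, as the interface text tells. Its arguments: {"type":"object","properties":{"steps":{"type":"array"},"newtons":{"type":"number"}},"required":["steps"]}

```bash
mkdir -p pics
cat > h.py <<'E'
from cell import *
import numpy as np, cv2
def save(p,n): cv2.imwrite('pics/'+n+'.png', cv2.cvtColor(p['img'],cv2.COLOR_RGB2BGR))
def proj(p,X):
    c=p['R']@np.array(X)+p['t']; q=np.array(p['intrinsics'])@c; return q[:2]/q[2]
def ray(p,uv,z):
    K=np.array(p['intrinsics']);R=np.array(p['R']);t=np.array(p['t'])
    d=R.T@np.linalg.solve(K,[uv[0],uv[1],1]);o=-R.T@t
    return o+d*(z-o[2])/d[2]
E
python3 - <<'E'
from h import *
s=state();print({k:np.round(v,3).tolist() for k,v in s.items()})
for n in ['scene','side']:
    p=capture(n);save(p,n+'0')
    for o in ['manifold','tray','panel','slide_top','slide_end','knob_axis','cap0_mid','port0','bottle_b','jar','cup','syringe_a']:
        for r in place_of(p,o)[:6]:
            if r['confidence']>.2: print(n,o,round(r['confidence'],2),np.round(r['centre'],3),np.round(proj(p,r['centre'])))
E
```

```text
{'time_s': 0.0, 'qpos': [-71.176, 16.69, -8.828, 64.555, 0.003, 82.02], 'joint_velocities': [-0.032, 0.023, 0.008, 0.04, -0.015, 0.019], 'effort': [-0.003, -53.714, 33.138, 0.016, -0.0, 0.0], 'position': [0.237, -0.468, 0.248], 'ee_rot': [-179.929, -0.013, 26.804], 'contact_force': [0.147, 0.289, -0.251], 'wrist_torque': [-0.045, 0.006, 0.057], 'grip_width': 0.085}
scene manifold 0.87 [ 0.652 -0.043  0.004] [253. 221.]
scene tray 0.59 [ 0.474  0.229 -0.007] [290. 152.]
scene panel 0.86 [ 0.472 -0.253  0.004] [163. 213.]
scene panel 0.61 [ 0.648 -0.084  0.058] [240. 215.]
scene slide_top 0.66 [ 0.471 -0.215  0.076] [170. 192.]
scene slide_end 0.92 [ 0.466 -0.154  0.076] [188. 182.]
scene knob_axis 0.73 [ 0.467 -0.154  0.075] [188. 183.]
scene knob_axis 0.71 [ 0.474 -0.334  0.049] [136. 216.]
scene cap0_mid 0.7 [ 0.642 -0.166  0.084] [214. 222.]
scene port0 0.97 [0.658 0.071 0.055] [285. 195.]
scene port0 0.95 [ 0.639 -0.168  0.056] [214. 227.]
scene port0 0.68 [ 0.655 -0.004  0.06 ] [264. 204.]
scene bottle_b 0.8 [0.697 0.303 0.   ] [351. 182.]
scene bottle_b 0.74 [ 0.7   -0.323  0.00
[... 665 characters left out ...]
-0.152  0.081] [202. 210.]
side knob_axis 0.68 [ 0.469 -0.336  0.049] [199. 273.]
side knob_axis 0.49 [0.475 0.225 0.001] [210. 168.]
side cap0_mid 0.65 [ 0.643 -0.162  0.084] [273. 208.]
side port0 0.84 [ 0.639 -0.168  0.057] [271. 219.]
side port0 0.83 [ 0.655 -0.007  0.059] [270. 185.]
side port0 0.76 [0.662 0.073 0.048] [270. 175.]
side bottle_b 0.97 [0.697 0.306 0.003] [272. 154.]
side bottle_b 0.6 [0.626 0.406 0.001] [250. 144.]
side jar 0.5 [ 0.627  0.406 -0.002] [251. 145.]
side cup 0.69 [ 0.613 -0.408 -0.003] [272. 314.]
side syringe_a 0.81 [ 0.404 -0.012 -0.001] [183. 208.]
side syringe_a 0.75 [ 0.627  0.406 -0.002] [251. 145.]
side syringe_a 0.37 [ 0.467 -0.254 -0.003] [202. 265.]
```

Run:
```python
import cv2
for n,(x0,y0,x1,y1) in {'scene0':(60,110,410,320),'side0':(130,110,340,360)}.items():
    i=cv2.imread(f'pics/{n}.png')[y0:y1,x0:x1]; f=min(800/(x1-x0),600/(y1-y0)); cv2.imwrite(f'pics/{n}c.png',cv2.resize(i,None,fx=f,fy=f,interpolation=cv2.INTER_CUBIC))
```

```text
(no output)
```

View pics/scene0c.png

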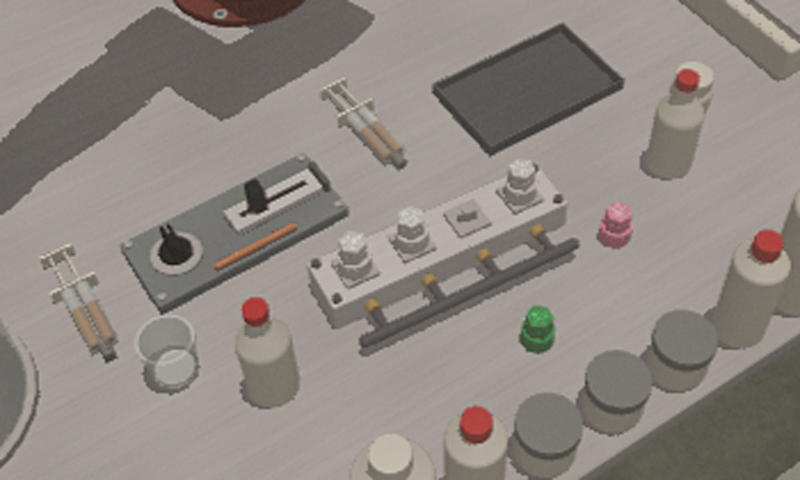

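View pics/side0c.png

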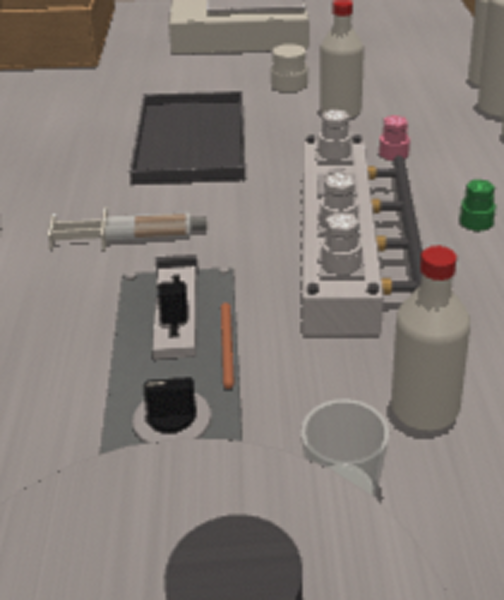

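Besides the three aluminium caps (ports at crop pixels 352,255; 411,230; 520,183), there are a green and a pink cap standing on the bench (538,328; 617,224); those two are look-alikes and stay put. The panel is on the right with its knob at -y, and the tray is on the left. I'll go above the panel first.

>>> step_arm --steps '[[[255, 0.298, -0.073, 0, -40], [255, 0.298, -0.073, 0, -80], [255, 0.298, -0.073, 0, -120], [255, 0.298, -0.073, 0, -153.2], [255, 0.298, -0.073, 0, -153.2], [255, 0.298, -0.073, 0, -153.2], [255, 0.298, -0.073, 0, -153.2], [255, 0.298, -0.073, 0, -153.2], [255, 0.298, -0.073, 0, -153.2], [255, 0.298, -0.073, 0, -153.2], [255, 0.298, -0.073, 0, -153.2], [255, 0.298, -0.073, 0, -153.2], [255, 0.298, -0.073, 0, -153.2], [255, 0.298, -0.073, 0, -153.2], [255, 0.298, -0.073, 0, -153.2], [255, 0.298, -0.073, 0, -153.2], [255, 0.298, -0.073, 0, -153.2], [255, 0.298, -0.073, 0, -153.2], [255, 0.298, -0.073, 0, -153.2], [255, 0.298, -0.073, 0, -153.2]]]' --newtons 40

```text
time_s: 2.97
position: [0.4698, -0.2691, 0.2483]
ee_rot: [180.0, -0.0, 170.4]
contact_force: [0.1, -0.7, -0.3]
grip_width: 0.0001
```

>>> step_arm --steps '[[[255, 0, 0, 0, -5], [255, 0, 0, 0, -10], [255, 0, 0, 0, -10]]]'

```text
time_s: 3.22
position: [0.4698, -0.2691, 0.2483]
ee_rot: [180.0, 0.0, -179.7]
contact_force: [-0.0, 0.6, 0.0]
grip_width: 0.0
```

Run:
```python
from h import *
s=state();print({k:np.round(v,3).tolist() for k,v in s.items() if k in('position','ee_rot','qpos','time_s','grip_width')})
p=capture('wrist');save(p,'w1')
for o in ['slide_top','slide_end','knob_axis','panel']:
        for r in place_of(p,o)[:3]:
            print(o,round(r['confidence'],2),np.round(r['centre'],3),np.round(proj(p,r['centre'])))
```

```text
{'time_s': 3.217, 'qpos': [-37.539, 18.443, -6.268, 65.288, 0.002, -37.804], 'position': [0.47, -0.269, 0.248], 'ee_rot': [179.999, 0.001, -179.735], 'grip_width': 0.0}
slide_top 0.82 [ 0.468 -0.212  0.072] [307. 174.]
slide_top 0.45 [ 0.647 -0.087  0.055] [390. 301.]
slide_end 0.94 [ 0.466 -0.153  0.076] [363. 173.]
knob_axis 0.95 [ 0.473 -0.338  0.05 ] [194. 172.]
knob_axis 0.28 [ 0.467 -0.255 -0.001] [265. 159.]
panel 0.92 [ 0.468 -0.254  0.   ] [265. 160.]
```

View pics/w1.png

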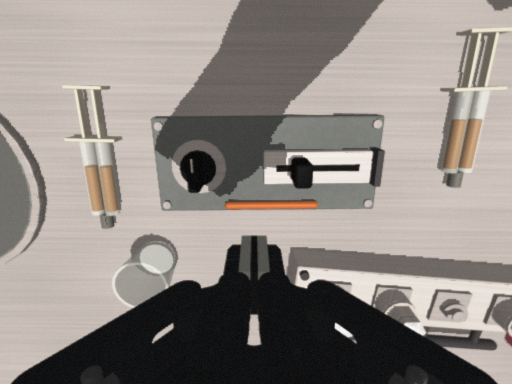

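The wrist view shows the knob at (197,168), its bar along panel x, the slide grip at (302,172) and the end plate at (377,167). The networks agree with it. Next I descend behind the grip and push +y.

>>> step_arm --steps '[[[255, 0, 0, 0.04, 0], [255, 0, 0, 0.08, 0], [255, 0, 0, 0.12, 0], [255, 0, 0, 0.15, 0], [255, 0, 0, 0.175, 0], [255, 0, 0, 0.188, 0], [255, 0, 0, 0.188, 0], [255, 0, 0.02, 0.188, 0], [255, 0, 0.03, 0.188, 0], [255, 0, 0.04, 0.188, 0], [255, 0, 0.05, 0.188, 0], [255, 0, 0.06, 0.188, 0], [255, 0, 0.07, 0.188, 0], [255, 0, 0.075, 0.188, 0], [255, 0, 0.08, 0.188, 0], [255, 0, 0.082, 0.188, 0], [255, 0, 0.084, 0.188, 0], [255, 0, 0.084, 0.188, 0]]]'

```text
time_s: 4.97
position: [0.4699, -0.1849, 0.0603]
ee_rot: [180.0, 0.0, -180.0]
contact_force: [0.1, -0.5, 0.0]
grip_width: 0.0001
```

>>> step_arm --steps '[[[255, 0, 0.002, 0, 0], [255, 0, 0.004, 0, 0], [255, 0, 0.006, 0, 0], [255, 0, 0.008, 0, 0], [255, 0, 0.008, 0, 0]]]'

```text
time_s: 5.38
position: [0.4698, -0.1767, 0.0603]
ee_rot: [180.0, 0.0, -179.9]
contact_force: [-0.2, -0.7, 0.5]
grip_width: 0.0002
```

>>> step_arm --steps '[[[255, 0, 0.002, 0, 0], [255, 0, 0.004, 0, 0], [255, 0, 0.006, 0, 0], [255, 0, 0.006, 0, 0]]]'

```text
time_s: 5.72
position: [0.4699, -0.1752, 0.0607]
ee_rot: [-179.5, -0.0, 179.9]
contact_force: [-3.2, -22.2, -3.8]
grip_width: 0.0002
```

Run:
```python
from h import *
for n in ['side','scene']:
    p=capture(n)
    for o in ['slide_top','slide_end']:
        for r in place_of(p,o)[:2]: print(n,o,round(r['confidence'],2),np.round(r['centre'],3))
```

```text
side slide_top 0.36 [ 0.465 -0.155  0.072]
side slide_end 0.56 [ 0.468 -0.152  0.078]
scene slide_top 0.51 [ 0.47  -0.154  0.075]
scene slide_end 0.82 [ 0.469 -0.151  0.072]
```

Slide is against its stop (22 N reaction, top at -0.154). Now the knob.

>>> step_arm --steps '[[[255, 0, 0, 0, 0], [255, 0, -0.015, 0, 0], [255, 0, -0.02, -0.03, 0], [255, 0, -0.02, -0.06, 0], [110, 0, -0.06, -0.06, 0], [110, -0.003, -0.1, -0.06, -2], [110, -0.003, -0.14, -0.06, -2], [110, -0.003, -0.167, -0.06, -2], [110, -0.003, -0.167, -0.06, -2], [110, -0.003, -0.167, -0.03, -2], [110, -0.003, -0.167, -0.01, -2], [110, -0.003, -0.167, 0.005, -2], [110, -0.003, -0.167, 0.005, -2], [255, -0.003, -0.167, 0.005, -2], [255, -0.003, -0.167, 0.005, -2], [255, -0.003, -0.167, 0.005, -2], [255, -0.003, -0.167, 0.005, -2], [255, -0.003, -0.167, 0.005, -2], [255, -0.003, -0.167, 0.005, -2]]]' --newtons 40

```text
time_s: 7.6
position: [0.4735, -0.3376, 0.0566]
ee_rot: [180.0, 0.1, -178.0]
contact_force: [-0.2, 5.4, 6.9]
grip_width: 0.0139
```

Gripped (13.9 mm wide, as the bar should be). I'll turn it clockwise.

>>> step_arm --steps '[[[255, 0, 0, 0, 7], [255, 0, 0, 0, 14], [255, 0, 0, 0, 21], [255, 0, 0, 0, 28], [255, 0, 0, 0, 35], [255, 0, 0, 0, 42], [255, 0, 0, 0, 49], [255, 0, 0, 0, 56], [255, 0, 0, 0, 63], [255, 0, 0, 0, 70], [255, 0, 0, 0, 74], [255, 0, 0, 0, 74], [255, 0, 0, 0, 74], [255, 0, 0, 0, 74], [255, 0, 0, 0, 74]]]'

```text
time_s: 8.85
position: [0.4723, -0.339, 0.0567]
ee_rot: [-179.9, 0.1, 108.0]
contact_force: [-5.1, -0.9, 6.5]
grip_width: 0.0133
```

>>> step_arm --steps '[[[90, 0, 0, 0, 0], [90, 0, 0, 0, 0], [90, 0, 0, 0, 0], [90, 0, 0, 0, 0], [90, 0, 0, -0.04, 0], [90, 0, 0, -0.08, 0], [90, 0, 0, -0.12, 0], [60, 0, 0, -0.16, 0], [60, 0, 0, -0.195, 0], [60, 0, 0, -0.195, 0], [60, 0, 0, -0.195, 0]]]'

```text
time_s: 9.77
position: [0.4739, -0.3389, 0.2526]
ee_rot: [179.9, 0.2, 108.1]
contact_force: [0.5, 0.9, -0.6]
grip_width: 0.0651
```

Run:
```python
from h import *
s=state();print({k:np.round(v,3).tolist() for k,v in s.items() if k in('position','ee_rot','qpos','time_s','grip_width')})
for n in ['scene','side']:
  p=capture(n);save(p,n+'2')
  for o in ['cap0_mid','port0','tray','slide_top','slide_end']:
        for r in place_of(p,o)[:5]:
          if r['confidence']>.2: print(n,o,round(r['confidence'],2),np.round(r['centre'],3))
import cv2
i=cv2.imread('pics/scene2.png')[170:270,110:260];a=cv2.resize(i,(600,400),interpolation=cv2.INTER_CUBIC)
cv2.imwrite('pics/s2c.png',a)
```

```text
{'time_s': 9.767, 'qpos': [-42.757, 22.651, 0.586, 67.67, 0.007, 29.191], 'position': [0.474, -0.339, 0.253], 'ee_rot': [179.865, 0.227, 108.052], 'grip_width': 0.065}
scene cap0_mid 0.65 [ 0.641 -0.167  0.083]
scene cap0_mid 0.62 [0.654 0.074 0.054]
scene port0 0.78 [ 0.635 -0.164  0.058]
scene port0 0.68 [ 0.648 -0.084  0.06 ]
scene port0 0.6 [0.658 0.071 0.049]
scene port0 0.57 [ 0.655 -0.003  0.059]
scene tray 0.57 [ 0.476  0.229 -0.004]
scene slide_top 0.51 [0.621 0.406 0.002]
scene slide_end 0.92 [ 0.47  -0.152  0.073]
side cap0_mid 0.85 [ 0.642 -0.159  0.081]
side cap0_mid 0.44 [ 0.612 -0.407 -0.005]
side port0 0.93 [ 0.654 -0.004  0.056]
side port0 0.76 [0.659 0.073 0.052]
side port0 0.74 [ 0.633 -0.164  0.054]
side port0 0.58 [ 0.645 -0.086  0.057]
side tray 0.8 [ 0.471  0.227 -0.002]
side tray 0.61 [0.66  0.072 0.052]
side slide_top 0.5 [ 0.464 -0.154  0.072]
side slide_end 0.95 [ 0.468 -0.153  0.079]
```

View pics/s2c.png

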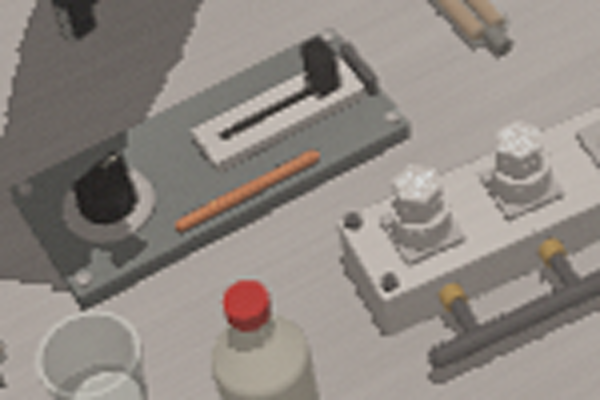

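Slide stands at the end plate (crop 322,68), and the jaws still held the bar at 13 mm after a 74° turn. Next I go over the first cap at port 0, with joint 6 wound back.

>>> step_arm --steps '[[[60, 0.02, 0.035, 0, -7], [60, 0.04, 0.07, 0, -14], [60, 0.055, 0.105, 0, -21], [60, 0.075, 0.14, 0, -28], [60, 0.095, 0.175, 0, -35], [60, 0.114, 0.2126, 0, -42], [60, 0.114, 0.2126, 0, -49], [60, 0.114, 0.2126, 0, -56], [60, 0.114, 0.2126, 0, -63], [60, 0.114, 0.2126, 0, -70], [60, 0.114, 0.2126, 0, -77], [60, 0.114, 0.2126, 0, -84], [60, 0.114, 0.2126, 0, -91], [60, 0.114, 0.2126, 0, -98], [60, 0.114, 0.2126, 0, -105], [60, 0.114, 0.2126, 0, -112], [60, 0.114, 0.2126, 0, -119], [60, 0.114, 0.2126, 0, -126], [60, 0.114, 0.2126, 0, -133], [60, 0.114, 0.2126, 0, -140]]]'

```text
time_s: 12.03
position: [0.6397, -0.1638, 0.2502]
ee_rot: [180.0, 0.0, -111.6]
contact_force: [0.6, 0.9, -0.5]
grip_width: 0.0655
```

>>> step_arm --steps '[[[60, 0, 0, 0, -7], [60, 0, 0, 0, -14], [60, 0, 0, 0, -21], [60, 0, 0, 0, -28], [60, 0, 0, 0, -35], [60, 0, 0, 0, -42], [60, 0, 0, 0, -42]]]'

```text
time_s: 12.62
position: [0.6397, -0.1638, 0.2502]
ee_rot: [180.0, 0.0, -69.6]
contact_force: [0.2, -0.2, -0.8]
grip_width: 0.0653
```

Run:
```python
from h import *
s=state();print({k:np.round(v,3).tolist() for k,v in s.items() if k in('position','ee_rot','qpos','time_s','grip_width')})
p=capture('wrist');save(p,'w3')
for o in ['cap0_mid','port0']:
        for r in place_of(p,o)[:5]:
          if r['confidence']>.2: print(o,round(r['confidence'],2),np.round(r['centre'],3),np.round(proj(p,r['centre'])))
```

```text
{'time_s': 12.617, 'qpos': [-20.703, 31.977, 15.244, 73.268, 0.001, -131.07], 'position': [0.64, -0.164, 0.25], 'ee_rot': [180.0, 0.002, -69.633], 'grip_width': 0.065}
cap0_mid 0.85 [ 0.643 -0.166  0.082] [252. 175.]
port0 0.71 [ 0.653 -0.01   0.057] [203. 278.]
port0 0.63 [ 0.644 -0.088  0.059] [229. 229.]
port0 0.63 [0.661 0.073 0.055] [180. 324.]
```

View pics/w3.png

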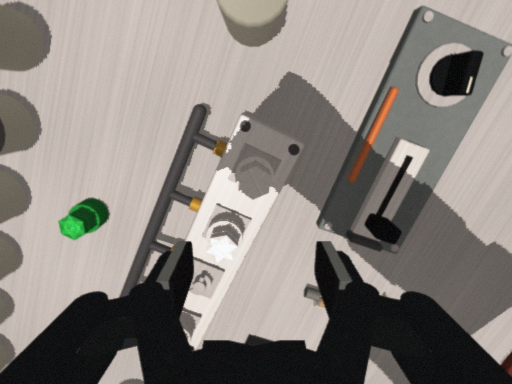

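Run:
```python
import cv2,numpy as np
i=cv2.imread('pics/w3.png')
f=lambda a:cv2.resize(np.clip(a.astype(float)**.7*255**.3*1.1,0,255).astype('uint8'),(400,400),interpolation=cv2.INTER_CUBIC)
cv2.imwrite('pics/w3c.png',np.hstack([f(i[130:210,215:295]),f(i[35:125,412:502])]))
```

```text
(no output)
```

View pics/w3c.png

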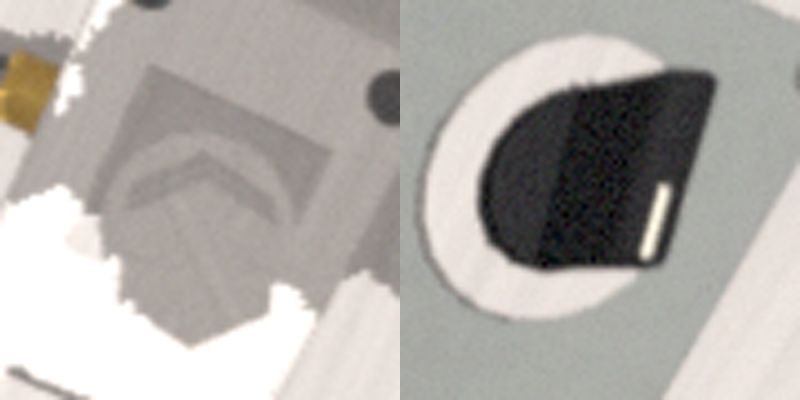

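Left: the hex corners point up and down in the image, so its flats face the jaws. Right: the knob bar lies about 10–15° off panel y, i.e. vented. Descending to grip the hex above the skirt.

>>> step_arm --steps '[[[60, 0.001, 0, 0.04, 0], [60, 0.001, 0, 0.08, 0], [60, 0.001, 0, 0.11, 0], [60, 0.001, 0, 0.13, 0], [60, 0.001, 0, 0.14, 0], [60, 0.001, 0, 0.148, 0], [60, 0.001, 0, 0.148, 0], [255, 0.001, 0, 0.148, 0], [255, 0.001, 0, 0.148, 0], [255, 0.001, 0, 0.148, 0], [255, 0.001, 0, 0.148, 0], [255, 0.001, 0, 0.148, 0], [255, 0.001, 0, 0.148, 0]]]' --newtons 60

```text
time_s: 13.85
position: [0.6411, -0.1652, 0.1042]
ee_rot: [-179.9, -0.1, -70.0]
contact_force: [-1.3, -0.3, 6.0]
grip_width: 0.0289
```

Gripped flat on flat (28.9 mm). Turning 228° clockwise.

>>> step_arm --steps '[[[255, 0, 0, -0.001, 7], [255, 0, 0, -0.001, 14], [255, 0, 0, -0.001, 21], [255, 0, 0, -0.001, 28], [255, 0, 0, -0.001, 35], [255, 0, 0, -0.001, 42], [255, 0, 0, -0.001, 49], [255, 0, 0, -0.001, 56], [255, 0, 0, -0.001, 63], [255, 0, 0, -0.001, 70], [255, 0, 0, -0.001, 77], [255, 0, 0, -0.001, 84], [255, 0, 0, -0.001, 91], [255, 0, 0, -0.001, 98], [255, 0, 0, -0.001, 105], [255, 0, 0, -0.001, 112], [255, 0, 0, -0.001, 119], [255, 0, 0, -0.001, 126], [255, 0, 0, -0.001, 133], [255, 0, 0, -0.001, 140]]]'

```text
time_s: 15.52
position: [0.6407, -0.1652, 0.1043]
ee_rot: [-180.0, 0.1, 149.7]
contact_force: [0.0, -0.8, 0.6]
grip_width: 0.0292
```

>>> step_arm --steps '[[[255, 0, 0, 0, 7], [255, 0, 0, 0, 14], [255, 0, 0, 0, 21], [255, 0, 0, 0, 28], [255, 0, 0, 0, 35], [255, 0, 0, 0, 42], [255, 0, 0, 0, 49], [255, 0, 0, 0, 56], [255, 0, 0, 0, 63], [255, 0, 0, 0, 70], [255, 0, 0, 0, 77], [255, 0, 0, 0, 84], [255, 0, 0, 0, 88], [255, 0, 0, 0, 88], [255, 0, 0, -0.004, 88], [255, 0, 0, -0.008, 88], [255, 0, 0, -0.012, 88], [255, 0, 0, -0.016, 88]]]'

```text
time_s: 17.02
position: [0.6401, -0.1647, 0.1199]
ee_rot: [180.0, -0.0, 62.1]
contact_force: [0.6, -0.2, -1.7]
grip_width: 0.0291
```

Free. I lift it and carry it to the tray while winding joint 6 back.

>>> step_arm --steps '[[[255, 0, 0, -0.03, 0], [255, 0, 0, -0.06, 0], [255, 0, 0, -0.09, 0], [255, 0.03, -0.033, -0.09, -7], [255, 0.055, -0.06, -0.09, -14], [255, 0.08, -0.087, -0.09, -21], [255, 0.105, -0.115, -0.09, -28], [255, 0.13, -0.142, -0.09, -35], [255, 0.155, -0.169, -0.09, -42], [255, 0.18, -0.197, -0.09, -49], [255, 0.205, -0.224, -0.09, -56], [255, 0.23, -0.251, -0.09, -63], [255, 0.255, -0.279, -0.09, -70], [255, 0.28, -0.306, -0.09, -77], [255, 0.305, -0.333, -0.09, -84], [255, 0.325, -0.355, -0.09, -91], [255, 0.333, -0.364, -0.09, -98], [255, 0.333, -0.364, -0.09, -105], [255, 0.333, -0.364, -0.09, -112], [255, 0.333, -0.364, -0.09, -119]]]'

```text
time_s: 18.68
position: [0.4744, 0.3006, 0.2097]
ee_rot: [180.0, 0.0, -178.5]
contact_force: [-0.5, 0.3, -1.6]
grip_width: 0.0288
```

Run:
```python
from h import *
s=state();print({k:np.round(v,3).tolist() for k,v in s.items() if k in('position','ee_rot','qpos','time_s','grip_width','contact_force')})
for n in ['scene','side']:
  p=capture(n);save(p,n+'4')
  for o in ['tray','cap0_mid']:
        for r in place_of(p,o)[:3]:
          if r['confidence']>.2: print(n,o,round(r['confidence'],2),np.round(r['centre'],3),np.round(proj(p,r['centre'])))
```

```text
{'time_s': 18.683, 'qpos': [24.903, 21.952, -7.06, 60.968, -0.001, 23.402], 'position': [0.474, 0.301, 0.21], 'ee_rot': [179.993, 0.019, -178.499], 'contact_force': [-0.52, 0.343, -1.6], 'grip_width': 0.029}
scene tray 0.85 [ 0.475  0.231 -0.005] [291. 151.]
scene cap0_mid 0.59 [0.476 0.298 0.19 ] [311.  99.]
side tray 0.67 [0.475 0.224 0.003] [210. 167.]
side cap0_mid 0.54 [0.477 0.305 0.186] [207. 107.]
```

View pics/side4.png

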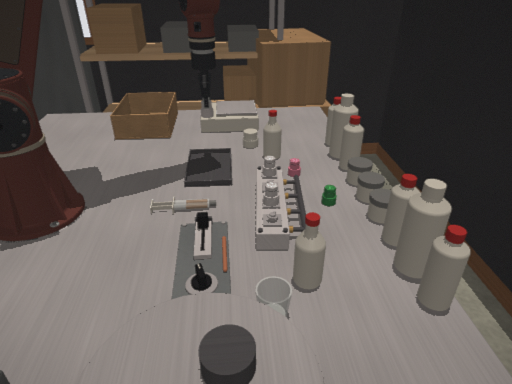

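The tray is where it was and the cap is in the grip; the port it came from is open (272,222). Lowering into the tray.

>>> step_arm --steps '[[[255, 0, 0, 0.04, 0], [255, 0, 0, 0.08, 0], [255, 0, 0, 0.11, 0], [255, 0, 0, 0.135, 0], [255, 0, 0, 0.15, 0], [255, 0, 0, 0.156, 0], [255, 0, 0, 0.157, 0], [255, 0, 0, 0.157, 0], [90, 0, 0, 0.157, 0], [90, 0, 0, 0.157, 0], [90, 0, 0, 0.157, 0], [60, 0, 0, 0.157, 0], [60, 0, 0, 0.12, 0], [60, 0, 0, 0.08, 0], [60, 0, 0, 0.04, 0], [60, 0, 0, 0, 0]]]'

```text
time_s: 20.32
position: [0.4743, 0.2999, 0.2113]
ee_rot: [180.0, -0.0, -179.0]
contact_force: [1.5, -0.1, -0.1]
grip_width: 0.0655
```

>>> step_arm --steps '[[[60, -0.015, -0.035, -0.04, -7], [60, -0.03, -0.07, -0.04, -14], [60, -0.045, -0.105, -0.04, -21], [60, -0.06, -0.14, -0.04, -28], [60, -0.075, -0.175, -0.04, -35], [60, -0.09, -0.21, -0.04, -42], [60, -0.105, -0.245, -0.04, -49], [60, -0.12, -0.28, -0.04, -56], [60, -0.135, -0.315, -0.04, -63], [60, -0.15, -0.35, -0.04, -70], [60, -0.16, -0.375, -0.04, -77], [60, -0.165, -0.389, -0.04, -84], [60, -0.165, -0.389, -0.04, -91], [60, -0.165, -0.389, -0.04, -98], [60, -0.165, -0.389, -0.04, -105], [60, -0.165, -0.389, -0.04, -112], [60, -0.165, -0.389, -0.04, -115], [60, -0.165, -0.389, -0.04, -115]]]'

```text
time_s: 21.82
position: [0.6467, -0.0859, 0.2494]
ee_rot: [180.0, -0.0, -63.8]
contact_force: [0.5, 0.0, -0.2]
grip_width: 0.0653
```

Run:
```python
from h import *
s=state();print({k:np.round(v,3).tolist() for k,v in s.items() if k in('position','ee_rot','qpos','time_s','grip_width')})
p=capture('wrist');save(p,'w5')
for o in ['cap0_mid','port0']:
        for r in place_of(p,o)[:5]:
          if r['confidence']>.2: print(o,round(r['confidence'],2),np.round(r['centre'],3),np.round(proj(p,r['centre'])))
i=cv2.imread('pics/w5.png')
f=lambda a:cv2.resize(a,(600,600),interpolation=cv2.INTER_CUBIC)
cv2.imwrite('pics/w5c.png',f(i[120:240,195:315]))
```

```text
{'time_s': 21.817, 'qpos': [-13.986, 31.015, 13.486, 72.472, -0.001, -130.182], 'position': [0.647, -0.086, 0.249], 'ee_rot': [179.999, -0.001, -63.804], 'grip_width': 0.065}
port0 0.91 [0.661 0.073 0.055] [190. 275.]
port0 0.81 [ 0.639 -0.161  0.059] [292. 114.]
port0 0.75 [ 0.652 -0.008  0.058] [221. 227.]
port0 0.3 [ 0.695  0.307 -0.001] [125. 355.]
```

View pics/w5c.png

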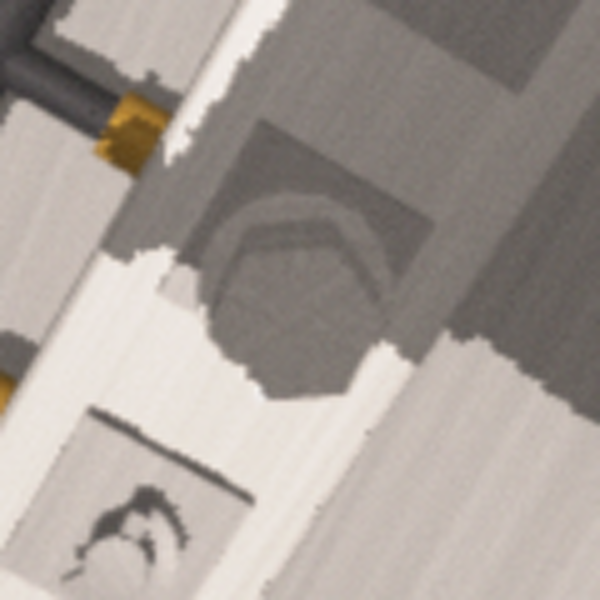

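Cap 1's hex has flats facing up and down the picture (edge 245–345, 233), so I turn the jaws +25° to meet flats.

>>> step_arm --steps '[[[60, 0, 0, 0.03, 7], [60, 0, 0, 0.06, 14], [60, 0, 0, 0.09, 21], [60, 0, 0, 0.12, 25], [60, 0, 0, 0.135, 25], [60, 0, 0, 0.145, 25], [60, 0, 0, 0.147, 25], [60, 0, 0, 0.147, 25], [255, 0, 0, 0.147, 25], [255, 0, 0, 0.147, 25], [255, 0, 0, 0.147, 25], [255, 0, 0, 0.147, 25], [255, 0, 0, 0.147, 25], [255, 0, 0, 0.147, 25]]]' --newtons 60

```text
time_s: 23.13
position: [0.6476, -0.0861, 0.1038]
ee_rot: [-179.9, -0.0, -89.0]
contact_force: [0.2, 1.7, 6.8]
grip_width: 0.0287
```

>>> step_arm --steps '[[[255, 0, 0, -0.001, 7], [255, 0, 0, -0.001, 14], [255, 0, 0, -0.001, 21], [255, 0, 0, -0.001, 28], [255, 0, 0, -0.001, 35], [255, 0, 0, -0.001, 42], [255, 0, 0, -0.001, 49], [255, 0, 0, -0.001, 56], [255, 0, 0, -0.001, 63], [255, 0, 0, -0.001, 70], [255, 0, 0, -0.001, 77], [255, 0, 0, -0.001, 84], [255, 0, 0, -0.001, 91], [255, 0, 0, -0.001, 98], [255, 0, 0, -0.001, 105], [255, 0, 0, -0.001, 112], [255, 0, 0, -0.001, 119], [255, 0, 0, -0.001, 126], [255, 0, 0, -0.001, 133], [255, 0, 0, -0.001, 140]]]'

```text
time_s: 24.8
position: [0.647, -0.0862, 0.1039]
ee_rot: [180.0, 0.1, 130.7]
contact_force: [-0.1, -0.7, 0.7]
grip_width: 0.0286
```

>>> step_arm --steps '[[[255, 0, 0, 0, 7], [255, 0, 0, 0, 14], [255, 0, 0, 0, 21], [255, 0, 0, 0, 28], [255, 0, 0, 0, 35], [255, 0, 0, 0, 42], [255, 0, 0, 0, 49], [255, 0, 0, 0, 56], [255, 0, 0, 0, 63], [255, 0, 0, 0, 70], [255, 0, 0, 0, 77], [255, 0, 0, 0, 84], [255, 0, 0, 0, 88], [255, 0, 0, 0, 88], [255, 0, 0, -0.004, 88], [255, 0, 0, -0.008, 88], [255, 0, 0, -0.012, 88], [255, 0, 0, -0.016, 88]]]'

```text
time_s: 26.3
position: [0.6469, -0.0859, 0.12]
ee_rot: [180.0, -0.0, 43.1]
contact_force: [0.2, -0.7, -0.9]
grip_width: 0.0286
```

>>> step_arm --steps '[[[255, 0, 0, -0.03, 0], [255, 0, 0, -0.06, 0], [255, 0, 0, -0.09, 0], [255, 0.008, -0.032, -0.09, -7], [255, 0.016, -0.063, -0.09, -14], [255, 0.024, -0.095, -0.09, -21], [255, 0.032, -0.126, -0.09, -28], [255, 0.04, -0.158, -0.09, -35], [255, 0.048, -0.189, -0.09, -42], [255, 0.056, -0.221, -0.09, -49], [255, 0.064, -0.252, -0.09, -56], [255, 0.072, -0.284, -0.09, -63], [255, 0.08, -0.315, -0.09, -70], [255, 0.086, -0.338, -0.09, -77], [255, 0.088, -0.347, -0.09, -84], [255, 0.088, -0.347, -0.09, -91], [255, 0.088, -0.347, -0.09, -98], [255, 0.088, -0.347, -0.09, -105], [255, 0.088, -0.347, -0.09, -112], [255, 0.088, -0.347, -0.09, -119]]]'

```text
time_s: 27.97
position: [0.4742, 0.2279, 0.2098]
ee_rot: [180.0, 0.0, 162.4]
contact_force: [-0.3, 0.4, -1.5]
grip_width: 0.0292
```

Run:
```python
from h import *
s=state();print({k:np.round(v,3).tolist() for k,v in s.items() if k in('position','ee_rot','qpos','time_s','grip_width','contact_force')})
for n in ['side','scene']:
  p=capture(n);save(p,n+'6')
  for o in ['tray','cap0_mid']:
        for r in place_of(p,o)[:5]:
          if r['confidence']>.2: print(n,o,round(r['confidence'],2),np.round(r['centre'],3),np.round(proj(p,r['centre'])))
i=cv2.imread('pics/scene6.png');cv2.imwrite('pics/s6c.png',cv2.resize(i[70:240,180:400],None,fx=3,fy=3,interpolation=cv2.INTER_CUBIC))
```

```text
{'time_s': 27.967, 'qpos': [17.703, 18.18, -12.628, 59.159, -0.001, 35.254], 'position': [0.474, 0.228, 0.21], 'ee_rot': [179.982, 0.028, 162.448], 'contact_force': [-0.311, 0.367, -1.49], 'grip_width': 0.029}
side tray 0.77 [0.475 0.225 0.   ] [210. 168.]
side cap0_mid 0.67 [0.476 0.302 0.028] [210. 151.]
scene tray 0.72 [ 0.474  0.227 -0.007] [290. 152.]
scene cap0_mid 0.77 [0.475 0.3   0.031] [308. 135.]
```

View pics/s6c.png

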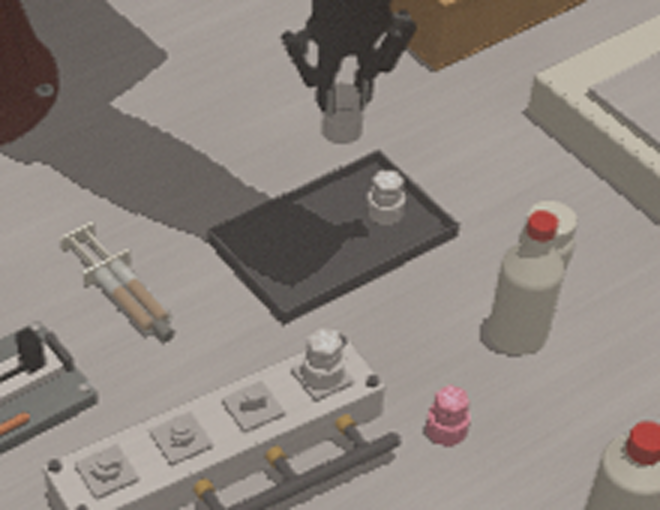

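Cap 0 stands in the tray (crop 388,195), the second is held above it, and the third cap is still on port 3. Lowering.

>>> step_arm --steps '[[[255, 0, 0, 0.04, 0], [255, 0, 0, 0.08, 0], [255, 0, 0, 0.11, 0], [255, 0, 0, 0.135, 0], [255, 0, 0, 0.15, 0], [255, 0, 0, 0.156, 0], [255, 0, 0, 0.157, 0], [255, 0, 0, 0.157, 0], [130, 0, 0, 0.157, 0], [130, 0, 0, 0.157, 0], [130, 0, 0, 0.157, 0], [130, 0, 0, 0.157, 0], [130, 0, 0, 0.12, 0], [130, 0, 0, 0.08, 0], [90, 0, 0, 0.04, 0], [60, 0, 0, 0, 0]]]'

```text
time_s: 29.6
position: [0.4737, 0.2276, 0.2113]
ee_rot: [-180.0, -0.0, 162.0]
contact_force: [2.0, 0.6, 0.1]
grip_width: 0.0644
```

>>> step_arm --steps '[[[60, 0, 0, -0.04, -7], [60, -0.03, -0.012, -0.04, -14], [60, -0.06, -0.024, -0.04, -21], [60, -0.09, -0.036, -0.04, -28], [60, -0.12, -0.048, -0.04, -35], [60, -0.15, -0.06, -0.04, -42], [60, -0.18, -0.072, -0.04, -49], [60, -0.205, -0.082, -0.04, -56], [60, -0.22, -0.088, -0.04, -63], [60, -0.225, -0.09, -0.04, -70], [60, -0.225, -0.09, -0.04, -77], [60, -0.225, -0.09, -0.04, -84], [60, -0.225, -0.09, -0.04, -91], [60, -0.225, -0.09, -0.04, -98], [60, -0.225, -0.09, -0.04, -105], [60, -0.225, -0.09, -0.04, -112], [60, -0.225, -0.09, -0.04, -119], [60, -0.225, -0.09, -0.04, -123], [60, -0.225, -0.09, -0.04, -123]]]'

```text
time_s: 31.18
position: [0.6604, 0.0728, 0.2494]
ee_rot: [180.0, 0.0, -74.8]
contact_force: [0.6, 0.1, -0.1]
grip_width: 0.0655
```

Run:
```python
from h import *
s=state();print({k:np.round(v,3).tolist() for k,v in s.items() if k in('position','ee_rot','qpos','time_s','grip_width')})
p=capture('wrist');save(p,'w7')
for o in ['cap0_mid','port0']:
        for r in place_of(p,o)[:5]:
          if r['confidence']>.2: print(o,round(r['confidence'],2),np.round(r['centre'],3),np.round(proj(p,r['centre'])))
i=cv2.imread('pics/w7.png')
f=lambda a:cv2.resize(a,(600,600),interpolation=cv2.INTER_CUBIC)
cv2.imwrite('pics/w7c.png',f(i[120:240,195:315]))
```

```text
{'time_s': 31.183, 'qpos': [-0.013, 32.489, 15.984, 73.499, 0.002, -105.226], 'position': [0.66, 0.073, 0.249], 'ee_rot': [179.996, 0.003, -74.786], 'grip_width': 0.065}
cap0_mid 0.6 [0.478 0.299 0.027] [331. 338.]
cap0_mid 0.3 [0.66  0.069 0.08 ] [255. 175.]
port0 0.97 [ 0.65  -0.087  0.058] [308.  21.]
port0 0.75 [ 0.65  -0.004  0.058] [283. 107.]
```

View pics/w7c.png

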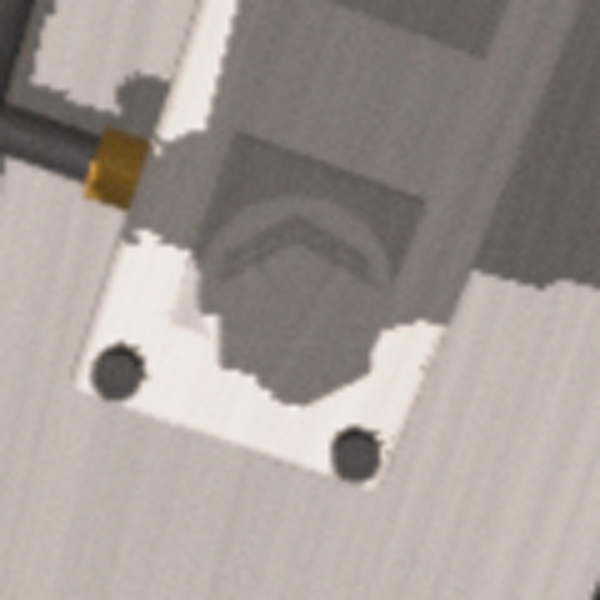

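Here the corners point up and down, so the flats already face the jaws. Gripping and turning.

>>> step_arm --steps '[[[60, 0, 0, 0.04, 0], [60, 0, 0, 0.08, 0], [60, 0, 0, 0.11, 0], [60, 0, 0, 0.13, 0], [60, 0, 0, 0.14, 0], [60, 0, 0, 0.147, 0], [60, 0, 0, 0.147, 0], [255, 0, 0, 0.147, 0], [255, 0, 0, 0.147, 0], [255, 0, 0, 0.147, 0], [255, 0, 0, 0.147, 0], [255, 0, 0, 0.147, 0], [255, 0, 0, 0.147, 0]]]' --newtons 60

```text
time_s: 32.42
position: [0.6616, 0.0727, 0.1041]
ee_rot: [-179.8, -0.0, -75.0]
contact_force: [-0.7, 1.0, 7.4]
grip_width: 0.0292
```

>>> step_arm --steps '[[[255, 0, 0, -0.001, 7], [255, 0, 0, -0.001, 14], [255, 0, 0, -0.001, 21], [255, 0, 0, -0.001, 28], [255, 0, 0, -0.001, 35], [255, 0, 0, -0.001, 42], [255, 0, 0, -0.001, 49], [255, 0, 0, -0.001, 56], [255, 0, 0, -0.001, 63], [255, 0, 0, -0.001, 70], [255, 0, 0, -0.001, 77], [255, 0, 0, -0.001, 84], [255, 0, 0, -0.001, 91], [255, 0, 0, -0.001, 98], [255, 0, 0, -0.001, 105], [255, 0, 0, -0.001, 112], [255, 0, 0, -0.001, 119], [255, 0, 0, -0.001, 126], [255, 0, 0, -0.001, 133], [255, 0, 0, -0.001, 140]]]'

```text
time_s: 34.08
position: [0.6605, 0.0727, 0.1041]
ee_rot: [180.0, 0.0, 144.7]
contact_force: [-1.8, -0.5, 2.5]
grip_width: 0.0285
```

>>> step_arm --steps '[[[255, 0, 0, 0, 7], [255, 0, 0, 0, 14], [255, 0, 0, 0, 21], [255, 0, 0, 0, 28], [255, 0, 0, 0, 35], [255, 0, 0, 0, 42], [255, 0, 0, 0, 49], [255, 0, 0, 0, 56], [255, 0, 0, 0, 63], [255, 0, 0, 0, 70], [255, 0, 0, 0, 77], [255, 0, 0, 0, 84], [255, 0, 0, 0, 88], [255, 0, 0, 0, 88], [255, 0, 0, -0.004, 88], [255, 0, 0, -0.008, 88], [255, 0, 0, -0.012, 88], [255, 0, 0, -0.016, 88]]]'

```text
time_s: 35.58
position: [0.6605, 0.0729, 0.1198]
ee_rot: [180.0, -0.0, 57.1]
contact_force: [-1.0, 1.1, -2.4]
grip_width: 0.0285
```

>>> step_arm --steps '[[[255, 0, 0, -0.03, 0], [255, 0, 0, -0.06, 0], [255, 0, 0, -0.09, 0], [255, -0.004, -0.03, -0.09, -7], [255, -0.008, -0.06, -0.09, -14], [255, -0.012, -0.09, -0.09, -21], [255, -0.016, -0.12, -0.09, -28], [255, -0.02, -0.15, -0.09, -33], [255, -0.026, -0.18, -0.09, -33], [255, -0.03, -0.198, -0.09, -33], [255, -0.03, -0.203, -0.09, -33], [255, -0.03, -0.203, -0.09, -33]]]'

```text
time_s: 36.58
position: [0.4734, 0.1584, 0.2101]
ee_rot: [179.9, 0.0, 90.1]
contact_force: [-0.2, 0.5, -2.7]
grip_width: 0.0286
```

Run:
```python
from h import *
s=state();print({k:np.round(v,3).tolist() for k,v in s.items() if k in('position','ee_rot','qpos','time_s','grip_width','contact_force')})
for n in ['side','scene']:
  p=capture(n)
  for o in ['tray','cap0_mid']:
        for r in place_of(p,o)[:5]:
          if r['confidence']>.2: print(n,o,round(r['confidence'],2),np.round(r['centre'],3),np.round(proj(p,r['centre'])))
```

```text
{'time_s': 36.583, 'qpos': [10.117, 15.3, -16.626, 58.005, -0.029, 99.987], 'position': [0.473, 0.158, 0.21], 'ee_rot': [179.927, 0.016, 90.13], 'contact_force': [-0.188, 0.459, -2.704], 'grip_width': 0.029}
side tray 0.57 [ 0.476  0.224 -0.001] [210. 168.]
side cap0_mid 0.61 [0.476 0.306 0.033] [210. 149.]
scene tray 0.92 [ 0.473  0.229 -0.005] [290. 151.]
scene cap0_mid 0.49 [0.476 0.3   0.034] [308. 135.]
```

>>> step_arm --steps '[[[255, 0, 0, 0.04, 0], [255, 0, 0, 0.08, 0], [255, 0, 0, 0.11, 0], [255, 0, 0, 0.135, 0], [255, 0, 0, 0.15, 0], [255, 0, 0, 0.156, 0], [255, 0, 0, 0.157, 0], [255, 0, 0, 0.157, 0], [130, 0, 0, 0.157, 0], [130, 0, 0, 0.157, 0], [130, 0, 0, 0.157, 0], [130, 0, 0, 0.157, 0], [130, 0, 0, 0.12, 0], [130, 0, 0, 0.08, 0], [90, 0, 0, 0.04, 0], [60, 0, 0, 0, 0], [60, 0.0, 0, -0.04, 0], [60, -0.1, 0, -0.06, 0], [60, -0.15, 0, -0.06, 0], [60, -0.15, 0, -0.06, 0]]]'

```text
time_s: 38.55
position: [0.4741, 0.0335, 0.2678]
ee_rot: [179.9, 0.0, 90.2]
contact_force: [1.0, -0.5, -0.8]
grip_width: 0.0655
```

Run:
```python
from h import *
s=state();print({k:np.round(v,3).tolist() for k,v in s.items() if k in('position','time_s','grip_width','contact_force')})
for n in ['side','scene']:
  p=capture(n);save(p,n+'8')
  for o in ['tray','cap0_mid','slide_top','slide_end']:
        for r in place_of(p,o)[:4]:
          if r['confidence']>.2: print(n,o,round(r['confidence'],2),np.round(r['centre'],3),np.round(proj(p,r['centre'])))
i=cv2.imread('pics/scene8.png');cv2.imwrite('pics/s8c.png',cv2.resize(i[90:290,80:380],None,fx=2.6,fy=2.6,interpolation=cv2.INTER_CUBIC))
```

```text
{'time_s': 38.55, 'position': [0.474, 0.033, 0.268], 'contact_force': [1.008, -0.51, -0.834], 'grip_width': 0.066}
side tray 0.68 [ 0.474  0.224 -0.004] [210. 169.]
side cap0_mid 0.41 [0.479 0.305 0.031] [211. 150.]
side slide_top 0.62 [ 0.465 -0.152  0.073] [200. 213.]
side slide_end 0.78 [ 0.469 -0.153  0.076] [202. 212.]
scene tray 0.86 [ 0.477  0.226 -0.005] [290. 152.]
scene cap0_mid 0.68 [ 0.656 -0.006  0.057] [264. 205.]
scene cap0_mid 0.45 [0.476 0.298 0.032] [308. 136.]
scene slide_top 0.65 [ 0.471 -0.149  0.077] [190. 182.]
scene slide_end 0.62 [ 0.47  -0.151  0.074] [189. 183.]
scene slide_end 0.51 [ 0.613 -0.415 -0.003] [134. 273.]
```

View pics/s8c.png

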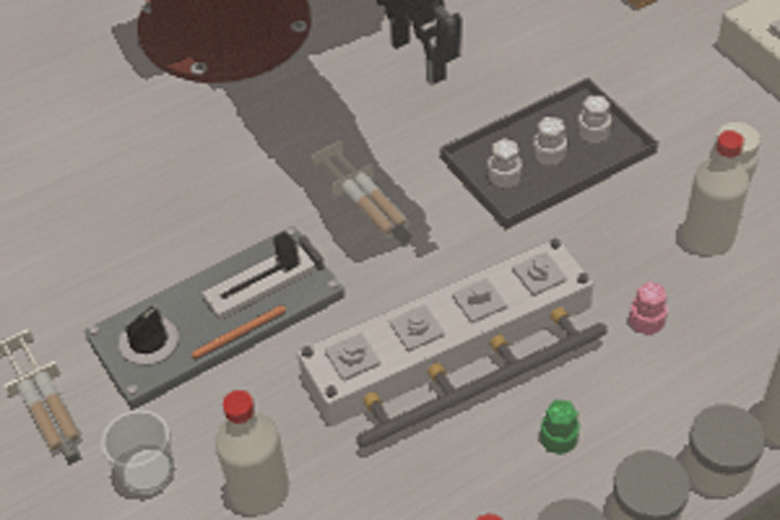

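All three caps stand in the tray (505,160; 550,138; 595,117), all four ports are open, the slide is at its end plate and the bystanders are in place. The knob bar lies along the panel's length (147,328). Handing in.

```bash
python3 -c "
from cell import *
print(hand_in())"
```

```text
the job is handed in; nothing more can be done
None
```

The job is done and handed in at about 39 s of the 210 s limit. No verdict was reported.

- **Slide:** I pushed it to its end stop, where it gave about 22 N of reaction. At the last check its top was within about 3 mm of the end point.
- **Knob:** I turned it 74° clockwise. After release, the pictures showed the bar still over at the vented side.
- **Caps:** I unscrewed the three caps on the manifold, turning each clockwise by about 228°. Port 2 was already open.
- **Look-alikes:** I left the green and pink caps alone.

The last picture shows three caps standing in the unmoved tray, all four ports open, and the bottle, cup and syringes in view where they were. The far bottle and the jar next to it were visible but not measured again.

One check disagreed: on the final images the network found only one of the three caps in the tray and also reported a cap on the open port 2. The enlarged picture shows neither error is real.

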